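# Slide a chip tray along the rail into the dock's corner pocket

### The arm

A 6-joint arm with a two-finger parallel gripper is mounted at the origin on a cart in front of the work surface, level with it; the furniture and walls round the work are solid. World frame = base frame: x ahead of the robot, y to its left, z up, the work surface at z = 0. Lengths are in m, angles in rad, forces in N, time in s.
With the tool pointing down it reaches from about 0.375 to 0.9 m from the base axis. Payload 3.1 kg.
Tool frame: the origin (TCP) lies at the centre of the arm's flange, where the gripper is bolted on; the fingertips stand 173 mm ahead of it and the grasp point (between the pads) lies 155 mm ahead of it; z points along the fingers, x is the direction in which the jaws open and shut, and the axes are right-handed (so a half turn about z gives the same grasp; the last joint's range is limited). The gripper opens to 85 mm and grips with 20 to 120 N. Pads are 22 mm wide; open, the fingers measure 114 mm over their backs; the gripper's body (76 mm by 85 mm) begins 54 mm behind the grasp point. The pads swing forward as they close: fully open they stand 13 mm farther back than shut.
Start: joints at [-1.302, 0.527, 1.433, -0, 1.181, -0.178], TCP at [0.27, -0.564, 0.405] pointing down, gripper open.
Joint ranges: [-3.08, 3.08], [-0.75, 2.2], [0.22, 2.44], [-1.43, 4.57], [0, 2.65], [-2.85, 2.85]. Speed limits (rad/s): [2.79, 2.79, 3.14, 3.14, 3.14, 3.14].

### API

Orientations are given as a unit quaternion [x, y, z, w].
In Python, from station import manip gives the robot as it stands.
- The arm moves only by the shell command python3 -m jog 'ROWS' [OPENING] [FORCE]. ROWS is JSON, a list that holds one entry, the list of rows, each a list of 4 numbers: the shift along the world's x, y, z in mm, then the turn about the world's z in degrees. A call has exactly 8 rows; each row shifts and turns the commanded pose from where the row before left it; what a row does not reach is not made up. A row lasts 1/8 s, in which the tool goes at most 62.5 mm and 10.7 degrees, less where a joint would pass 70% of its speed; a pose out of reach is approached as far as the arm can. A call is refused whole if a number of a shift passes 62.5 or a number of a turn 10.7, either way. A call with a gripper value outside its range is refused whole. OPENING is the opening in per cent of the stroke, from 0 (shut) to 100 (fully open), set as the call begins (- or left out, the last holds). The fingers move at their own pace and stop on an object; FORCE is the grip in N (left out, the last holds). Time passes only in rows, so rows that do not move let the fingers close, or fill a call up. It gives the time, the measured TCP pose, the force and the opening at its end, in the units of the state.
- manip.sense(): the state, without advancing time (a new reading comes with each control period).
- manip.snapshot(name): name is "scene" or "side" or "wrist"; returns the picture (400x640x3 uint8, red, green, blue); there is no depth.
- manip.camera_info(name): a dict with "fx", "fy", "cx", "cy" (pixels), "R" (3x3) and "t" (3): a world point X has camera coordinates R X + t. Camera axes: x right, y down, z forward; pixel columns grow to the right and rows downward; lengths in m; the calibration is good to about 2 mm. A picture is of the moment at which its call begins: read the wrist's pose just before it. camera_info takes no time and is no camera call; for the wrist camera it gives the pose at the moment of the call.
- manip.sign_off(): hands the job in, once; it reports no verdict.
The state is a dict: "t": time; "q": joint angles; "qd": joint speeds; "tau": joint torques, N m; "tcp_pos": TCP position; "tool_rot": TCP orientation; "force": force on the tool from outside, world axes, zero at the start; "ft_torque": the same for the moment, N m; "finger_gap": opening from 0.0 (shut) to 1.0 (fully open).
Only numpy, scipy, OpenCV 4.12 (cv2) and the standard library are available. Lean on these libraries where they do the work, as an engineer would, in place of code of your own. Each camera call takes 0.05 s, during which the arm holds its last target. There are 200 camera calls.

### The job

The open black chip tray lies loose on the aluminium alignment dock. With the fingertips push it flat against the long rail while it is still short of the pocket, then, keeping it against the rail, slide it along into the corner pocket until it sits flush against both the rail and the end stop, and leave it there. Only push it: do not lift it off the plate, and do not disturb the other things on the bench or on the dock.

Things in the scene. Friction and masses are not known exactly. Their poses are not given: they have to be found in the camera images.
- dock: Fixed aluminium alignment dock; its place and yaw vary. Origin on the bench surface; x points from the open near side to the rail, y along the rail towards the pocket. Base plate 8 mm thick, x -95 to +75 mm, y -165 to +165 mm. A rail at the far side, a stop at the +y end and a short lip enclose the corner pocket, which the tray can enter only along the rail.
- dock_rail (a point): Middle of the top edge of the rail's inner face, at x = +55 mm, y = 0 in the dock's frame. The rail runs the dock's whole length, is 16 mm thick and 24 mm high above the plate.
- dock_stop (a point): Point on the top edge of the end stop's inner face, at x = +17, y = +140 mm in the dock's frame. The stop is 16 mm thick, 24 mm high above the plate, and spans x from -40 to +55 mm.
- dock_lip (a point): Start of the lip's inner face, top edge, at x = -25, y = +85 mm in the dock's frame. The lip runs parallel to the rail to the stop, 12 mm wide, 12 mm high above the plate, so the pocket is 80 mm wide. Before it a slanted lead-in (y = +62 to +87 mm) flares away from the rail by about 11 mm.
- dock_seat (a point): Where the tray's origin is when seated flush: x = +17, y = +90, z = +8 mm in the dock's frame (on the plate), the tray's axes parallel to the dock's.
- chip_tray: Loose open tray, black plastic, grey grid on its floor, 0.08 to 0.17 kg; 76 mm (x) by 100 mm (y), 22 mm high. Walls 4 mm thick, grid top 5 mm above the underside; the inside, 68 by 92 mm, takes shut fingertips that push a wall from inside. Origin under its centre. Starts flat on the plate, turned up to 0.22 rad from the dock's axes, origin at x -30 to -5, y -100 to -40 mm in its frame.
- oring_box: Bystander: small loose light card box, 32 x 52 x 20 mm, lying on the dock's plate in front of the lip. Origin at the centre of its underside.
- tape_roll: Bystander: loose roll of green tape, 90 mm across, 19 mm high, on the bench beside the dock's -y end. Origin under its centre.
- marker: Bystander: black marker pen 137 mm long, 14 mm thick, on the bench to the left. Origin under its middle.
- jar: Bystander: clear jar with a yellow cap, 47 mm across, 80 mm high, on the bench to the left. Origin under its centre.
- bottle: Bystander: bottle with a blue cap, 56 mm across, 125 mm high, at the back left. Origin under its centre.

How it is judged:
By the outcome, as a careful person would: the job done as asked, in the order asked, and still so for the second after the job is handed in, with the robot touching nothing.
It also fails if it takes over 45 s, if anything falls off the work surface, if the arm or the gripper's body presses on something with over 40 N, if the wrist force passes 120 N, or if a joint passes its speed limit or range.

## Working session

There is one attempt and no reset: what is moved stays moved. The work goes in short steps, Python scripts to look and compute and a shell command to move; the robot and the scene stay as the last step left them, time stands still between calls to the robot, and variables do not carry over. Pictures are saved under pics/ and viewed, about 8 in all and at most 12, crops included, and the job is handed in when it is done.

```bash
ls; mkdir -p pics; python3 - <<'E'
from station import manip
import cv2
for n in("scene","side"):
    im=manip.snapshot(n); cv2.imwrite(f"pics/{n}0.png",im[:,:,::-1])
    c=manip.camera_info(n); print(n,c)
print(manip.sense())
E
```

```text
pics
scene {'fx': 468.89609990013435, 'fy': 468.89609990013435, 'cx': 321.66640260646665, 'cy': 192.33746799093998, 'R': array([[ 0.55543383, -0.83149897,  0.01013548],
       [-0.44725989, -0.30899655, -0.8393329 ],
       [ 0.70103627,  0.4616607 , -0.54352328]]), 't': array([-0.29628079,  0.25515801,  1.12928094])}
side {'fx': 420.71195159725545, 'fy': 420.71195159725545, 'cx': 319.33708989144407, 'cy': 193.68227982690522, 'R': array([[-0.9283979 , -0.37106497,  0.0197009 ],
       [-0.24680395,  0.57612871, -0.77920698],
       [ 0.27778616, -0.72827639, -0.62645698]]), 't': array([0.45913739, 0.2013341 , 0.98509437])}
{'t': 0.1, 'q': array([-1.30252107e+00,  5.28339861e-01,  1.43378760e+00, -6.50624694e-06,
        1.18140946e+00, -1.78449158e-01]), 'qd': array([-1.66019240e-05, -2.15016914e-03, -2.30565992e-03, -1.43115595e-03,
       -6.49397319e-04, -7.78149064e-05]), 'tau': array([-5.38150489e-04, -4.43305671e+01, -1.78586429e+01, -2.54377665e-04,
        3.91471855e-03, -1.10226205e-05]), 'tcp_pos': array([ 0.26997704, -0.56332764,  0.40384736]), 'tool_rot': array([ 8.46172143e-01, -5.32908772e-01, -7.19604186e-04, -6.53627832e-04]), 'force': array([ 0.5536427 , -0.52087934,  0.34830359]), 'ft_torque': array([ 0.00909469, -0.02110642, -0.02007051]), 'finger_gap': 1.004433384205907}
```

View pics/scene0.png

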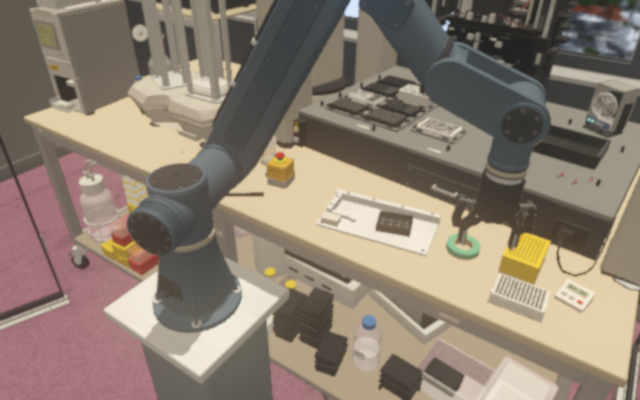

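View pics/side0.png

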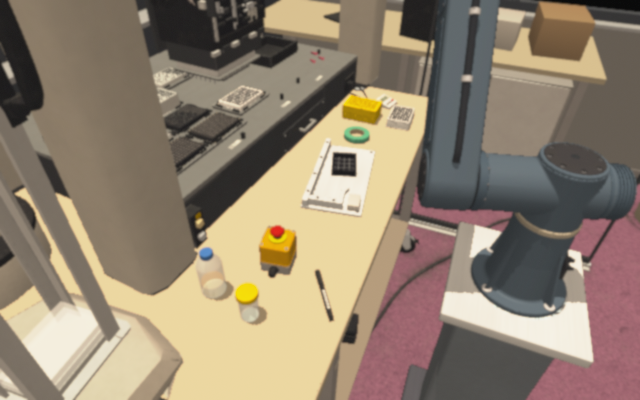

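The scene view shows the dock around (380,220) with the tray on it at (394,222) and the tape at (463,245). The side view shows the dock at (340,178). Next I'll get the corner positions from enlarged crops.

```bash
cat > h.py <<'E'
import numpy as np
from station import manip
def ray(c,u,v,z):
    R,t=np.array(c["R"]),np.array(c["t"]); C=-R.T@t
    d=R.T@np.array([(u-c["cx"])/c["fx"],(v-c["cy"])/c["fy"],1]); return C+d*(z-C[2])/d[2]
def proj(c,X):
    p=np.atleast_2d(X)@np.array(c["R"]).T+c["t"]; return np.c_[c["fx"]*p[:,0]/p[:,2]+c["cx"],c["fy"]*p[:,1]/p[:,2]+c["cy"]]
E
python3 - <<'E'
import cv2,numpy as np
from h import *
a=cv2.imread("pics/scene0.png")[180:260,310:490]; b=cv2.imread("pics/side0.png")[120:220,290:410]
a=cv2.resize(a,None,fx=4,fy=4,interpolation=2); b=cv2.resize(b,(360,300),interpolation=2)
o=np.zeros((600,720,3),np.uint8); o[:320]=a; o[320:600,:360]=b[:280]; cv2.imwrite("pics/c0.png",o)
c=manip.camera_info("scene")
for p in [(342,190),(440,208),(430,251),(318,227)]: print(p,ray(c,*p,0.008))
c=manip.camera_info("side")
for p in [(322,141),(375,147),(363,213),(304,206)]: print(p,ray(c,*p,0.008))
E
```

```text
(342, 190) [ 0.59776201 -0.03656657  0.008     ]
(440, 208) [ 0.6820655  -0.33957809  0.008     ]
(430, 251) [ 0.47199587 -0.39480345  0.008     ]
(318, 227) [ 0.38875991 -0.08375782  0.008     ]
(322, 141) [ 0.63580746 -0.37742308  0.008     ]
(375, 147) [ 0.45914463 -0.41323714  0.008     ]
(363, 213) [ 0.39733977 -0.07704649  0.008     ]
(304, 206) [ 0.55680619 -0.04093184  0.008     ]
```

View pics/c0.png

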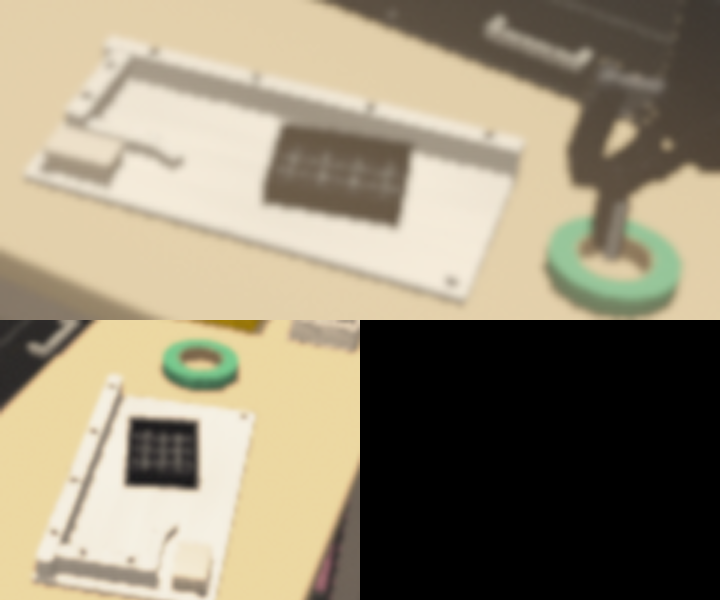

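The crop shows the rail on the far side (up and right), the stop and lip at the left end, the cream box in front of the lip, and the tray mid-plate. The dock yaw is about 13°, with its origin near (0.52, -0.22). I'll check how the wrist camera is mounted, then move it above the dock.

```bash
python3 - <<'E'
from h import *
from scipy.spatial.transform import Rotation as Ro
s=manip.sense();c=manip.camera_info("wrist");T=Ro.from_quat(s["tool_rot"]).as_matrix()
R=np.array(c["R"]);C=-R.T@c["t"]
print("cam pos in tool",T.T@(C-s["tcp_pos"]),"\n cam axes in tool (rows x,y,z)",R@T, c["fx"],"tool x,y world",T[:,0],T[:,1])
E
python3 -m jog '[[[25,45,0,-2],[25,45,0,-2],[25,45,0,-2],[25,45,0,-2],[25,45,0,-2],[25,45,0,-2],[25,40,0,0],[0,0,0,0]]]' 0
```

```text
cam pos in tool [-0.00118894 -0.07553476  0.03177159] 
 cam axes in tool (rows x,y,z) [[ 9.99999244e-01 -1.19009492e-03 -3.09204259e-04]
 [ 1.04499652e-03  9.55076065e-01 -2.96358935e-01]
 [ 6.48008851e-04  2.96358388e-01  9.55076587e-01]] 328.54826842168717 tool x,y world [ 0.43201545 -0.90186417 -0.00191447] [-9.01866056e-01 -4.32015628e-01 -3.39196561e-04]
t: 1.1
tcp_pos: [0.4459, -0.2507, 0.4044]
tool_rot: [0.787, -0.616, -0.001, -0.0]
force: [0.1, 0.7, 0.7]
finger_gap: 0.0
```

```bash
python3 - <<'E'
from h import *
import cv2,json
c=manip.camera_info("wrist"); im=manip.snapshot("wrist")
json.dump({k:np.array(v).tolist() for k,v in c.items()},open("w1.json","w"))
cv2.imwrite("pics/w1r.png",im[:,:,::-1]); cv2.imwrite("pics/w1.png",cv2.resize(im[:,:,::-1],(800,500),interpolation=2))
E
```

```text
(no output)
```

View pics/w1.png

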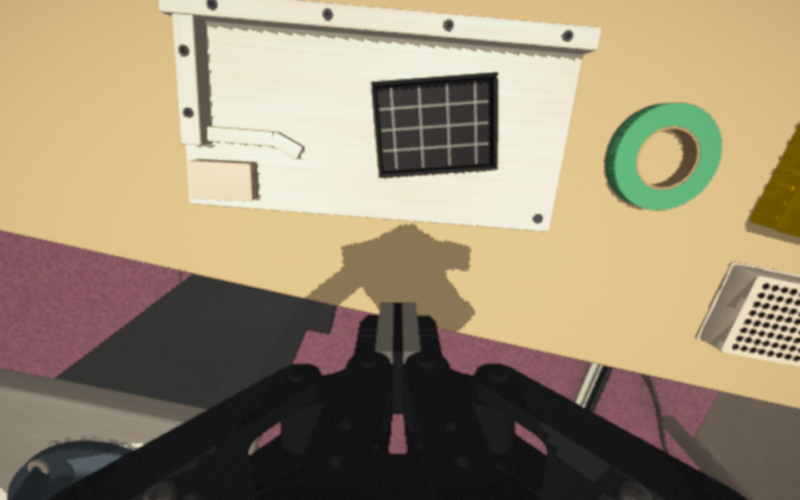

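The wrist view shows the full dock. In the 800-px view the plate corners are at (189,203) and (549,231), the rail end at (601,28), the stop's end at (182–203,144), and the tray corners at (372,83), (497,73), (498,168), (381,178). I'll fit poses to these and overlay them.

```bash
cat >> h.py <<'E'
from scipy.optimize import least_squares
def world(p,L):  # p=(x,y,yaw), L in mm (n,3)
    L=np.atleast_2d(L)/1000.; c,s=np.cos(p[2]),np.sin(p[2])
    return np.c_[p[0]+c*L[:,0]-s*L[:,1],p[1]+s*L[:,0]+c*L[:,1],L[:,2]]
def fit(c,L,px,p0):
    r=least_squares(lambda p:(proj(c,world(p,L))-px).ravel(),p0,loss="soft_l1"); return r.x,np.abs(r.fun).round(1)
def rel(d,t):
    c,s=np.cos(d[2]),np.sin(d[2]); v=(t[:2]-d[:2])*1000
    return np.round([c*v[0]+s*v[1],-s*v[0]+c*v[1],np.degrees(t[2]-d[2])],1)
TR=np.array([[38,50,30],[38,-50,30],[-38,-50,30],[-38,50,30]],float)
DL=np.array([[-95,165,8],[-95,-165,8],[71,-165,32],[-40,156,32],[-40,140,32]],float)
E
python3 - <<'E'
from h import *
import json,cv2
c=json.load(open("w1.json"))
d,r=fit(c,DL,np.array([(189,203),(549,231),(601,28),(182,143),(203,145)])/1.25,[.52,-.22,.22]);print("dock",d,r)
t,r=fit(c,TR,np.array([(372,83),(497,73),(498,168),(381,178)])/1.25,[.52,-.26,.2]);print("tray",t,r,rel(d,t))
json.dump(d.tolist(),open("dock.json","w"))
b,_=fit(c,np.array([[16,26,28],[16,-26,28],[-16,-26,28],[-16,26,28]],float),np.array([(188,160),(250,162),(252,199),(190,200)])/1.25,[.45,-.1,.2]);print("box",b,rel(d,b))
im=cv2.resize(cv2.imread("pics/w1r.png"),(800,500),interpolation=2)
def pl(p,L,col): cv2.polylines(im,[np.int32(proj(c,world(p,np.array(L,float)))*1.25*8)],True,col,1,16,3)
pl(d,[[-95,-165,8],[-95,165,8],[75,165,8],[75,-165,8]],(0,0,255))
pl(d,[[55,-165,32],[55,165,32],[71,165,32],[71,-165,32]],(255,0,0))
pl(d,[[-40,140,32],[55,140,32],[55,156,32],[-40,156,32]],(0,160,0))
pl(d,[[-25,85,20],[-25,140,20],[-37,140,20],[-37,85,20]],(255,0,255))
pl(t,TR,(0,255,255))
cv2.imwrite("pics/o1.png",im[:260,100:660])
E
```

```text
dock [ 0.52182614 -0.21400606  0.1603285 ] [0.2 0.3 1.  1.4 3.  0.5 0.8 0.2 1.6 0.1]
tray [ 0.51895062 -0.26362871  0.32477745] [1.6 0.6 1.6 1.6 1.4 1.7 1.4 1.5] [-10.8 -48.5   9.4]
box [ 0.43404069 -0.09894734  0.21478266] [-68.3 127.6   3.1]
```

View pics/o1.png

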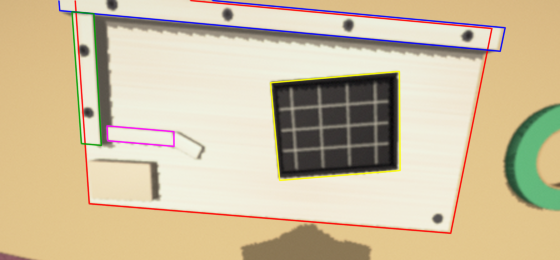

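The overlay matches to 1–2 px. In the dock frame the tray is at (-11, -48) mm, turned +9°. I'll move above the inside of the tray, align the shut fingers with the dock, and descend.

```bash
python3 -m jog '[[[25,1,-20,-2.5],[25,1,-30,-2.5],[23,1,-40,0],[0,0,-40,0],[0,0,-30,0],[0,0,-20,0],[0,0,0,0],[0,0,0,0]]]' 0
python3 - <<'E'
from h import *
import json,cv2
c=manip.camera_info("wrist"); im=manip.snapshot("wrist"); s=manip.sense()
d=json.load(open("dock.json")); print(rel(d,np.array([*s["tcp_pos"][:2],0])),s["tcp_pos"],s["force"])
im2=manip.snapshot("side")
o=np.vstack([im,np.zeros((200,640,3),np.uint8)]); o[400:]=cv2.resize(im2[110:220,250:400],(640,469))[135:335]
cv2.imwrite("pics/w2.png",o[:,:,::-1])
E
```

```text
t: 2.15
tcp_pos: [0.518, -0.2517, 0.2252]
tool_rot: [0.758, -0.653, 0.001, 0.0]
force: [-0.1, 0.2, 0.4]
finger_gap: -0.001
[ -9.5 -36.5  -9.2] [ 0.51823027 -0.2515699   0.22562034] [ 0.86596296 -0.31161763  0.18731371]
```

View pics/w2.png

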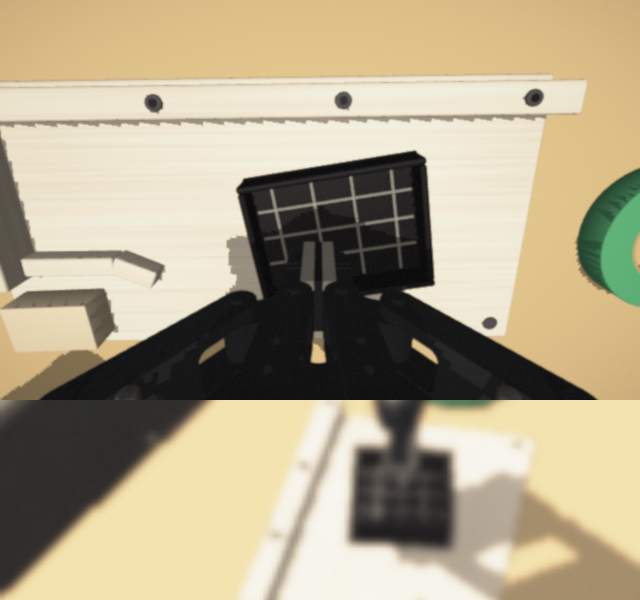

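The fingers are over the tray interior. The tray is at about (330,220), the rail lies horizontal at row 118 so the yaw matches, and the box is clear. I'll descend and push gently towards the rail.

```bash
python3 - <<'E'
from h import *
import json
c=manip.camera_info("wrist");d=json.load(open("dock.json"))
for p,z in [((0,122),.032),((300,118),.032),((581,113),.032),((587,80),.032),((505,335),.008)]: print(p,rel(d,np.array([*ray(c,*p,z)[:2],0])))
E
python3 -m jog '[[[0,0,-12,0],[0,0,-12,0],[0,0,-10,0],[0,0,0,0],[5,1,0,0],[5,1,0,0],[4,0.6,0,0],[0,0,0,0]]]'
python3 -m jog '[[[3,0.5,0,0],[3,0.5,0,0],[3,0.5,0,0],[3,0.5,0,0],[3,0.5,0,0],[3,0.5,0,0],[2,0.3,0,0],[0,0,0,0]]]'
```

```text
(0, 122) [ 54.8 116.9  -9.2]
(300, 118) [ 55.3 -27.8  -9.2]
(581, 113) [  56.3 -162.6   -9.2]
(587, 80) [  71.2 -162.    -9.2]
(505, 335) [ -92.1 -162.7   -9.2]
t: 3.25
tcp_pos: [0.5326, -0.248, 0.191]
tool_rot: [0.758, -0.652, 0.0, -0.0]
force: [-0.1, 0.4, -0.4]
finger_gap: 0.003
t: 4.25
tcp_pos: [0.5523, -0.2446, 0.1907]
tool_rot: [0.758, -0.652, 0.0, -0.0]
force: [1.0, 0.4, -0.2]
finger_gap: -0.0
```

```bash
python3 -m jog '[[[2,0.3,0,0],[2,0.3,0,0],[2,0.3,0,0],[2,0.3,0,0],[1,0.2,0,0],[1,0.2,0,0],[0,0,0,0],[0,0,0,0]]]'
python3 - <<'E'
from h import *
import json,cv2
c=manip.camera_info("wrist"); im=manip.snapshot("wrist"); s=manip.sense()
json.dump({k:np.array(v).tolist() for k,v in c.items()},open("w3.json","w"))
d=json.load(open("dock.json")); print(rel(d,np.array([*s["tcp_pos"][:2],0])),s["force"])
cv2.imwrite("pics/w3.png",im[:,:,::-1])
E
```

```text
t: 5.25
tcp_pos: [0.5621, -0.2431, 0.1908]
tool_rot: [0.758, -0.652, 0.0, -0.0]
force: [0.4, 0.0, 0.2]
finger_gap: -0.006
[ 35.2 -35.2  -9.2] [-0.3169026  -0.04787283 -0.98723001]
```

View pics/w3.png

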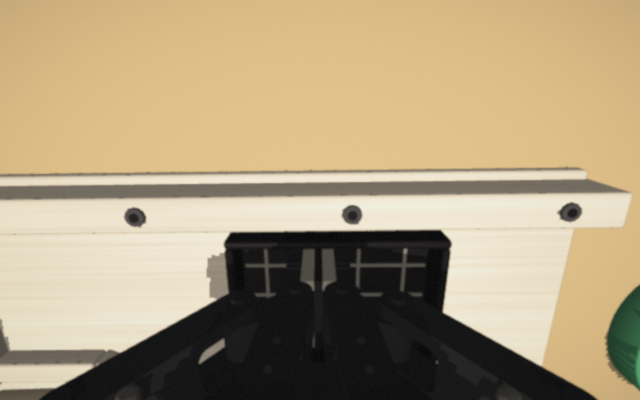

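The tray has turned parallel to the rail, with its far edge at row 233 and columns 228–449. It's almost touching, so I'll creep until there is contact force.

```bash
for i in 1; do python3 -m jog '[[[1,0.2,0,0],[1,0.2,0,0],[1,0.1,0,0],[0.5,0.1,0,0],[0.5,0.1,0,0],[0,0,0,0],[0,0,0,0],[0,0,0,0]]]'; done
```

```text
t: 6.3
tcp_pos: [0.5661, -0.2424, 0.1907]
tool_rot: [0.758, -0.652, 0.0, -0.0]
force: [0.2, -0.3, 0.6]
finger_gap: -0.004
```

```bash
python3 -m jog '[[[0.7,0.1,0,0],[0.7,0.1,0,0],[0.6,0.1,0,0],[0.5,0.1,0,0],[0,0,0,0],[0,0,0,0],[0,0,0,0],[0,0,0,0]]]'
```

```text
t: 7.3
tcp_pos: [0.5679, -0.2422, 0.1907]
tool_rot: [0.758, -0.652, -0.001, 0.001]
force: [-4.0, -1.6, 2.9]
finger_gap: -0.003
```

```bash
python3 -m jog '[[[0.5,0.1,0,0],[0.5,0.1,0,0],[0,0,0,0],[0,0,0,0],[0,0,0,0],[0,0,0,0],[0,0,0,0],[0,0,0,0]]]'
python3 - <<'E'
from h import *
import json,cv2
im=manip.snapshot("wrist"); s=manip.sense()
d=json.load(open("dock.json")); print(rel(d,np.array([*s["tcp_pos"][:2],0])),s["force"],s["ft_torque"])
cv2.imwrite("pics/w4.png",cv2.resize(im[190:310,200:480],(784,336),interpolation=2)[:,:,::-1])
E
```

```text
t: 8.3
tcp_pos: [0.5682, -0.2422, 0.1907]
tool_rot: [0.758, -0.652, -0.002, 0.001]
force: [-7.7, -2.6, 3.2]
finger_gap: -0.005
[ 41.3 -35.2  -9.2] [-6.89067456 -3.39846457  3.78948051] [-0.48794123  1.09992259  0.0047359 ]
```

View pics/w4.png

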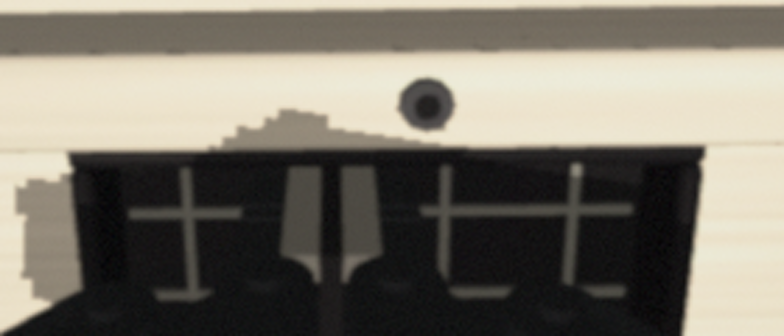

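The tray is flush along the rail, with its far edge parallel to the rail edge, and it's still well short of the pocket (tray y ≈ -45). I'll ease the x load, slide the finger inside towards the +y wall, and reload lightly.

```bash
python3 -m jog '[[[-1,-0.2,0,0],[-0.6,-0.1,0,0],[-1,6,0,0],[-1,6,0,0],[-1,6,0,0],[-1,6,0,0],[0,0,0,0],[0,0,0,0]]]'
python3 -m jog '[[[0.8,0.1,0,0],[0.4,0.1,0,0],[-0.3,2,0,0],[-0.3,2,0,0],[-0.3,2,0,0],[-0.3,2,0,0],[0,0,0,0],[0,0,0,0]]]'
```

```text
t: 9.35
tcp_pos: [0.5637, -0.218, 0.1906]
tool_rot: [0.758, -0.652, -0.001, 0.0]
force: [-3.5, -1.3, 1.6]
finger_gap: -0.003
t: 10.35
tcp_pos: [0.563, -0.2111, 0.1906]
tool_rot: [0.758, -0.652, -0.001, 0.001]
force: [-8.3, -6.0, 1.6]
finger_gap: 0.001
```

```bash
python3 -m jog '[[[-1.3,5,0,0],[-1,5,0,0],[-0.8,5,0,0],[-0.8,5,0,0],[-0.8,5,0,0],[-0.8,5,0,0],[0,0,0,0],[0,0,0,0]]]'
python3 - <<'E'
from h import *
import json,cv2
c=manip.camera_info("wrist"); im=manip.snapshot("wrist"); s=manip.sense()
d=json.load(open("dock.json")); print(rel(d,np.array([*s["tcp_pos"][:2],0])),s["force"],s["ft_torque"])
cv2.imwrite("pics/w5.png",im[:,:,::-1])
E
```

```text
t: 11.35
tcp_pos: [0.5578, -0.1802, 0.1906]
tool_rot: [0.758, -0.652, -0.001, 0.001]
force: [-7.0, -4.1, 2.2]
finger_gap: -0.001
[40.9 27.6 -9.2] [-5.06633265 -4.34666485  1.98285387] [-0.62059531  0.94467925 -0.01970798]
```

View pics/w5.png

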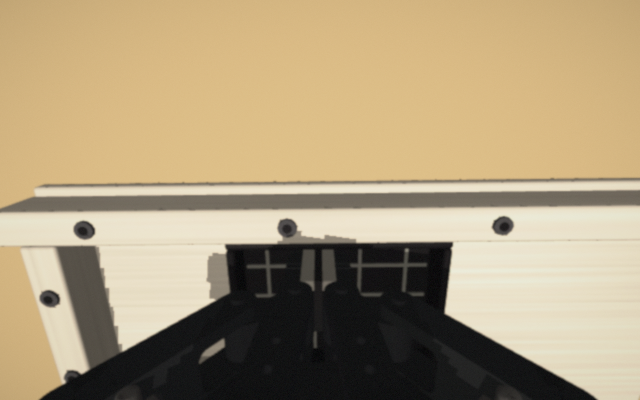

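The finger is still about 10 mm forward of the tray centre. Wall friction is carrying the tray, and it stays flush to the rail (tray columns 228–452, edge on the rail line). Its front is at y ≈ 68, at the mouth of the pocket. I'll continue along the rail and watch the force.

```bash
python3 -m jog '[[[-0.8,5,0,0],[-0.8,5,0,0],[-0.8,5,0,0],[-0.8,5,0,0],[-0.8,5,0,0],[-0.8,5,0,0],[0,0,0,0],[0,0,0,0]]]'
python3 -m jog '[[[-0.8,5,0,0],[-0.8,5,0,0],[-0.8,5,0,0],[-0.8,5,0,0],[-0.8,5,0,0],[0,0,0,0],[0,0,0,0],[0,0,0,0]]]'
```

```text
t: 12.4
tcp_pos: [0.553, -0.1501, 0.1905]
tool_rot: [0.758, -0.652, -0.001, 0.001]
force: [-7.1, -3.6, 1.9]
finger_gap: -0.001
t: 13.4
tcp_pos: [0.5489, -0.125, 0.1905]
tool_rot: [0.758, -0.652, -0.001, 0.001]
force: [-5.4, -2.8, 3.0]
finger_gap: -0.002
```

The tray is at y ≈ 74 now, inside the pocket. I'll release the x load, move the finger to the +y wall, and push the rest of the way there.

```bash
python3 -m jog '[[[-1.5,-0.2,0,0],[-1.5,-0.2,0,0],[0,0,0,0],[-1,6,0,0],[-1,6,0,0],[-1,6,0,0],[-0.6,4,0,0],[0,0,0,0]]]'
python3 -m jog '[[[-0.3,2,0,0],[-0.3,2,0,0],[-0.3,2,0,0],[-0.2,1,0,0],[-0.2,1,0,0],[0,0,0,0],[0,0,0,0],[0,0,0,0]]]'
python3 - <<'E'
from h import *
import json,cv2
im=manip.snapshot("wrist"); s=manip.sense()
d=json.load(open("dock.json")); print(rel(d,np.array([*s["tcp_pos"][:2],0])),s["force"],s["ft_torque"])
cv2.imwrite("pics/w6.png",im[:,:,::-1])
E
```

```text
t: 14.4
tcp_pos: [0.543, -0.1028, 0.1907]
tool_rot: [0.758, -0.652, -0.0, 0.0]
force: [-0.3, -0.7, -0.4]
finger_gap: 0.003
t: 15.4
tcp_pos: [0.5417, -0.0953, 0.1907]
tool_rot: [0.758, -0.652, -0.0, -0.0]
force: [0.4, 0.4, 0.2]
finger_gap: 0.0
[ 38.6 114.   -9.2] [0.03054834 0.33733821 0.35288525] [-0.01183137  0.01960894 -0.04515925]
```

View pics/w6.png

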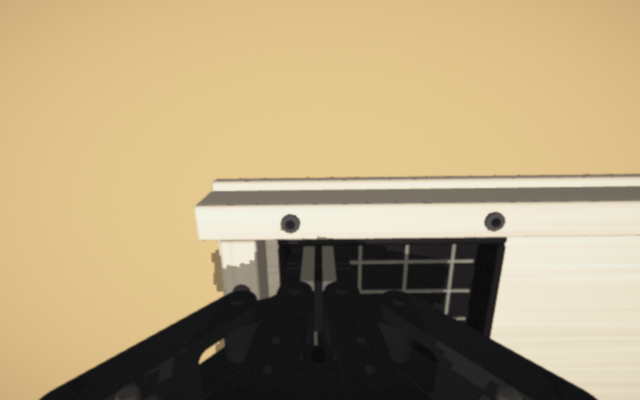

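The tray is still against the rail, with its +y wall about 5 mm ahead of the finger and roughly 9 mm of travel left. I'll close on the wall, reload lightly to the rail, and push to the stop.

```bash
python3 -m jog '[[[-0.3,2,0,0],[-0.3,2,0,0],[0,0,0,0],[1,0.2,0,0],[1,0.2,0,0],[0.7,0.1,0,0],[0,0,0,0],[0,0,0,0]]]'
python3 -m jog '[[[-0.3,2,0,0],[-0.3,2,0,0],[-0.3,2,0,0],[-0.2,1,0,0],[-0.2,1,0,0],[0,0,0,0],[0,0,0,0],[0,0,0,0]]]'
```

```text
t: 16.45
tcp_pos: [0.5432, -0.0909, 0.1906]
tool_rot: [0.758, -0.652, -0.001, 0.001]
force: [-4.8, -2.6, 3.4]
finger_gap: -0.001
t: 17.45
tcp_pos: [0.5423, -0.0853, 0.1906]
tool_rot: [0.759, -0.651, 0.001, 0.002]
force: [-7.4, -13.8, -1.1]
finger_gap: 0.001
```

```bash
python3 - <<'E'
from h import *
import json,cv2
c=manip.camera_info("wrist");im=manip.snapshot("wrist"); s=manip.sense()
d=json.load(open("dock.json")); print(rel(d,np.array([*s["tcp_pos"][:2],0])),s["force"],s["ft_torque"])
sd=manip.snapshot("side")
a=cv2.convertScaleAbs(cv2.resize(im[190:390,180:540],(792,440),interpolation=2),alpha=1.6); 
b=cv2.resize(sd[180:220,280:479],(792,160),interpolation=2)
cv2.imwrite("pics/w7.png",np.vstack([a,b])[:,:,::-1]); cv2.imwrite("pics/w7r.png",im[:,:,::-1])
for y in (140,): print(proj(c,world(d,[[55,y,32],[45,y,32],[20,y,32.],[55,40,30],[55,140,30]])))
E
```

```text
[ 40.7 123.8  -9.2] [ -6.93000049 -13.9682165    0.53081995] [-2.22701726  1.09231642 -0.03154481]
[[280.18592138 244.66896924]
 [281.14488522 265.73237991]
 [283.37514091 314.71941109]
 [513.55004993 240.72158716]
 [280.67991821 242.62553985]]
```

View pics/w7.png

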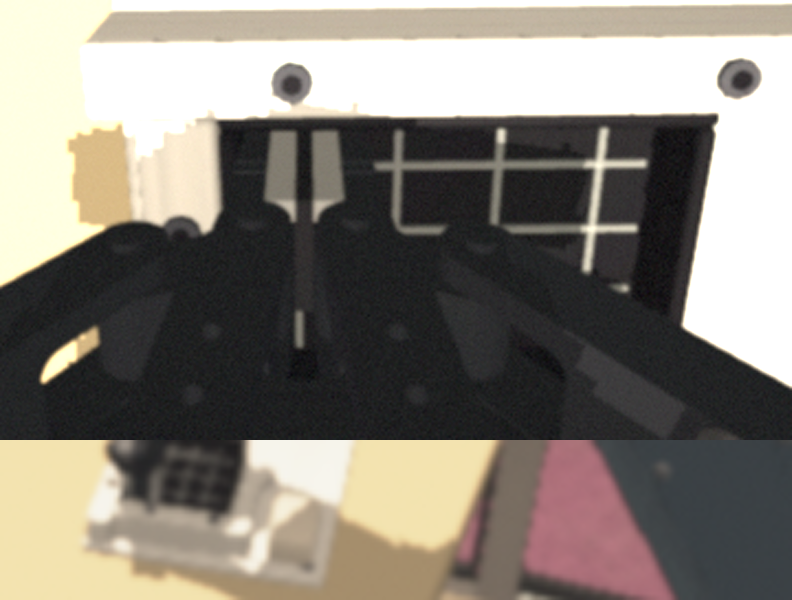

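The tray's +y edge meets the stop at crop column 218 with no gap. The push reacts with 13 N along y and 9 N into the rail, and the finger has stalled. I'll back off diagonally from both walls, rise and check.

```bash
python3 -m jog '[[[-1.2,-1.7,0,0],[-1.6,-2.3,0,0],[-2,-3,0,0],[0,0,0,0],[0,0,20,0],[0,0,40,0],[-20,-3,40,0],[-30,-6,30,0]]]'
python3 -m jog '[[[-10,-8,20,0],[0,-10,20,0],[0,-10,10,0],[0,0,0,0],[0,0,0,0],[0,0,0,0],[0,0,0,0],[0,0,0,0]]]'
python3 - <<'E'
from h import *
import json,cv2
c=manip.camera_info("wrist");im=manip.snapshot("wrist")
json.dump({k:np.array(v).tolist() for k,v in c.items()},open("w8.json","w"))
cv2.imwrite("pics/w8r.png",im[:,:,::-1]); cv2.imwrite("pics/w8.png",cv2.resize(im,(800,500),interpolation=2)[:,:,::-1])
E
```

```text
t: 18.55
tcp_pos: [0.4881, -0.0987, 0.3224]
tool_rot: [0.759, -0.652, 0.002, -0.001]
force: [0.2, -1.1, 0.2]
finger_gap: -0.005
t: 19.55
tcp_pos: [0.4778, -0.1267, 0.3704]
tool_rot: [0.758, -0.652, -0.0, 0.0]
force: [-0.8, 0.0, 0.7]
finger_gap: -0.001
```

View pics/w8.png

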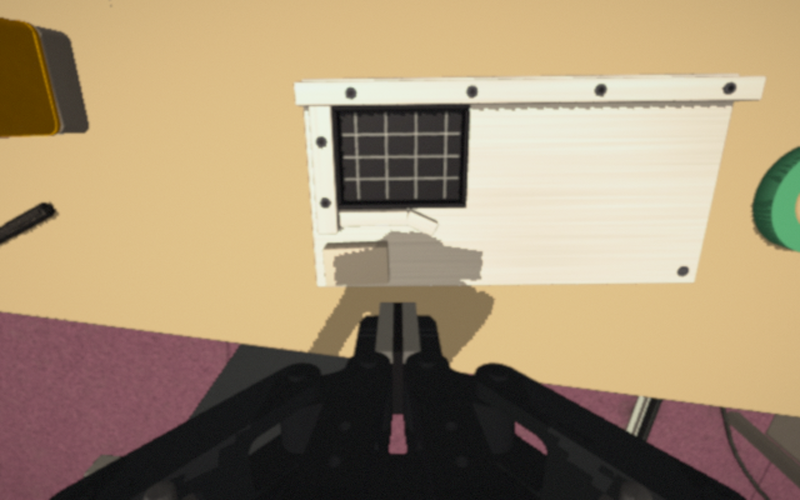

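All 12 views are used, so I'll do the final check numerically: the black tray outline against the dock edges in this image and the box's position.

```bash
python3 - <<'E'
from h import *
import json,cv2
c=json.load(open("w8.json"));d0=json.load(open("dock.json"))
g=cv2.imread("pics/w8r.png",0)
px=np.array([(318,286),(694,281),(764,77)])/1.25
L=np.array([[-95,165,8],[-95,-165,8],[71,-165,32]],float)
d,r=fit(c,L,px,d0);print("dock refit",d,r)
# subpixel edges: left (stop side), top (rail side), right, bottom
def edges(get,rng):
    P=[]
    for k in rng:
        v,xs=get(k); i=np.where(v<110)[0]
        if len(i)and i[0]>0:
            i=i[0];P.append((k,xs[i-1]+(xs[1]-xs[0])*(v[i-1]-110)/(v[i-1]-v[i])))
    return np.array(P)
col=lambda x0,x1:(lambda y:(g[y,x0:x1:(1 if x1>x0 else -1)].astype(float),np.arange(x0,x1,1 if x1>x0 else -1)))
row=lambda y0,y1:(lambda x:(g[y0:y1:(1 if y1>y0 else -1),x].astype(float),np.arange(y0,y1,1 if y1>y0 else -1)))
Ls=edges(col(258,300),range(95,155,6)); Rt=edges(col(385,350),range(95,155,6)); Tp=edges(row(72,100),range(280,365,8)); Bt=edges(row(170,150),range(280,365,8))
for n,E,f in(("left",Ls,1),("right",Rt,1),("top",Tp,0),("bottom",Bt,0)):
    uv=E[:,::-1] if f else E
    w=np.array([rel(d0,np.array([*ray(c,*p,.030)[:2],0]))[:2] for p in uv])
    print(n,"dock mm first/last",w[0],w[-1],"med",np.median(w,0),"slope deg",np.degrees(np.polyfit(*( (w[:,0],w[:,1]) if f else (w[:,1],w[:,0])),1)[0]).round(2))
print("row profiles across stop->tray:"); [print(y,g[y,256:276]) for y in (100,125,150)]
print("col profiles rail->tray:"); [print(x,g[74:90,x]) for x in (285,320,360)]
b,_=fit(c,np.array([[16,26,28],[-16,26,28],[-16,-26,28]],float),np.array([(326,247),(320,284),(388,282)])/1.25,[.45,-.1,.2]);print("box",b,rel(d0,b))
E
```

```text
dock refit [ 0.52188835 -0.21123674  0.16145453] [3.3 1.  0.2 2.2 2.1 1.7]
left dock mm first/last [ 45.3 141. ] [ -3.3 140.8] med [ 18.9 141. ] slope deg 0.2
right dock mm first/last [44.5 42.5] [-4.1 42.3] med [20.7 42.5] slope deg 0.21
top dock mm first/last [ 54.6 120.1] [54.9 56.2] med [54.6  88.15] slope deg -0.33
bottom dock mm first/last [-21.5 130.5] [-19.7  54. ] med [-21.3  92.2] slope deg -1.78
row profiles across stop->tray:
100 [239 239 239 239 239 238 239 234 207 140  71  41  35  26  17  16  28  45
  52  54]
125 [237 238 238 238 238 237 237 237 235 218 160  89  46  37  31  21  11  32
  68 106]
150 [236 236 237 237 237 237 236 236 236 235 228 200 135  69  41  32  21  16
  13  27]
col profiles rail->tray:
285 [191 201 207 220 233 236 236 236 228 186 102  44  41  35  24  30]
320 [237 237 237 238 237 236 234 231 214 159  84  45  39  29  22  25]
360 [235 236 236 235 234 233 232 222 178  97  47  42  33  26  22  29]
box [ 0.43503544 -0.09792512  0.16378954] [-67.1 128.4   0.2]
```

```bash
python3 -c "
from station import manip
print(manip.sense()['t'],manip.sense()['force']); print(manip.sign_off())"
```

```text
19.6 [-0.31557913  0.05938686 -0.40571244]
the job is handed in; nothing more can be done
None
```

The tray is seated in the corner pocket as far as my checks can show, and the job was handed in at t = 19.6 s.

I put the shut fingertips inside the tray and pushed it flat against the rail at y ≈ -45 mm, well short of the pocket. I then slid it along the rail, loaded lightly against it, until it stalled at the end stop. There it pushed back with about 13 N along the rail and 9 N into it. For part of the slide, wall friction carried the tray rather than a direct push on the +y wall. I then backed off diagonally, rose clear and handed in with the arm touching nothing.

**Final checks (last wrist image):**
- **Rail side:** the tray edge is at x ≈ 54.7 mm against the rail at 55 mm, and parallel within about 0.3°.
- **Stop side:** the tray edge is at y ≈ 141 mm against the stop at 140 mm, and parallel within about 0.2°. No strip of plate shows on either side.
- **Box:** its estimated position moved by about 1 mm, which is within measurement error. The marker, tape roll and other bystanders were never near the path; I did not measure them again.

**Where the checks disagreed:**
- **Dock position:** my two estimates along y differ by about 2.7 mm, so the contact force and the absence of a visible gap are better evidence of seating than the absolute position. A gap under about 0.5 mm at the stop can't be ruled out.
- **Lip side:** the tray's edge on this side came out 1.8° off parallel. I took this to be an edge-detection error, because the other three edges agreed.

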